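Clamp a flat test plate under the spring clip of an inspection stand

ROBOT

A 6-joint arm with a two-finger parallel gripper is mounted at the origin on a cart in front of the work surface, level with it; the furniture and walls round the work are solid. World frame = base frame: x ahead of the robot, y to its left, z up, the work surface at z = 0. Lengths are in m, angles in rad, forces in N, time in s.
With the tool pointing down it reaches from about 0.3 to 0.775 m from the base axis. Payload 14.6 kg.
Tool frame: the origin (TCP) lies midway between the tips of the shut fingers; the grasp point (between the pads) lies 19 mm behind it (ctrl.pinch_z is the distance from the TCP to the grasp point, in m); z points along the fingers, y is the line along which they close (so a half turn about z gives the same grasp; the last joint's range is limited). The gripper opens to 94 mm and grips with 3 to 60 N. Pads are 16 mm wide; open, the fingers measure 119 mm over their backs; the gripper's body (75 mm by 177 mm) begins 78 mm behind the grasp point.
Start: joints at [1.114, 0.3, 1.521, -0, 1.321, -0.067], TCP at [0.209, 0.509, 0.205] pointing down, gripper open.
Joint ranges: [-3.03, 3.03], [-0.79, 2.21], [0.23, 2.52], [-1.04, 4.18], [0, 3.07], [-2.55, 2.55]. Speed limits (rad/s): [2.22, 2.22, 2.57, 3.14, 3.14, 3.14].

INTERFACE

Orientations are given as [roll, pitch, yaw] about the fixed x, y, z axes, in that order (R = Rz(yaw) Ry(pitch) Rx(roll)).
In Python, from station import ctrl gives the robot as it stands.
- The arm moves only by the tool jog_arm, never from a script. Its argument "motion" is a list of rows, each a list of 7 numbers: the shift along the tool's x, y, z in m, then the turn, a rotation vector about the tool's x, y, z in rad, then the opening, from -1 (shut) to 1 (fully open). In form: [[tx, ty, tz, rx, ry, rz, gripper], ...]. A call has 1 to 5 rows; each row shifts and turns the commanded pose from where the row before left it, along the tool's axes as they then stand; what a row does not reach is not made up. A row lasts 1/10 s, in which the tool goes at most 50 mm and 8.59 degrees, less where a joint would pass 70% of its speed; a pose out of reach is approached as far as the arm can. A call is refused whole if a number of a shift passes 0.05 or a number of a turn 0.15, either way. A call with a gripper value outside its range is refused whole. The fingers move at their own pace and stop on an object; "squeeze" is the grip in N (left out, the last holds). Time passes only in rows, so rows that do not move let the fingers close. It gives the time, the measured TCP pose, the force, the opening and the grip force at its end, in the units of the state.
- ctrl.get_obs(): the state, without advancing time (a new reading comes with each control period).
- ctrl.camera(name): name is "scene" or "top" or "wrist"; returns the picture (384x512x3 uint8, red, green, blue); there is no depth.
- ctrl.camera_model(name): a dict with "intrinsics" (3x3 intrinsics, pixels), "rvec" (rotation vector, rad) and "tvec" (3), from world to camera coordinates, as OpenCV has them. Camera axes: x right, y down, z forward; pixel columns grow to the right and rows downward; lengths in m; the calibration is good to about 2 mm. A picture is of the moment at which its call begins: read the wrist's pose just before it. camera_model takes no time and is no camera call; for the wrist camera it gives the pose at the moment of the call.
- ctrl.hand_in(): hands the job in; it is judged then, once.
The state is a dict: "time_s": time; "qpos": joint angles; "joint_vel": joint speeds; "tau": joint torques, N m; "ee_pos": TCP position; "eef_rot": TCP orientation; "force": force on the tool from outside, world axes, zero at the start; "moment": the same for the moment, N m; "grip_width": finger opening in m; "grip_force": force on a finger pad.
Only numpy, scipy, OpenCV 4.12 (cv2) and the standard library are available. Lean on these libraries where they do the work, as an engineer would, in place of code of your own. Each camera call takes 0.05 s, during which the arm holds its last target. There are 200 camera calls.

TASK

Mount the loose brass test plate on the sloping inspection stand: swing the stand's spring clip up until it stays open, slide the plate lengthwise up the bed into the pocket until it is fully home against the end stop, so gently that the stop keeps its setting, then bring the clip down under control onto the plate (do not let it snap shut) and let go. Leave the red and green specimens, the paste pot and the spanner where they are.

Things in the scene. Friction and masses are not known exactly. Their poses are not given: they have to be found in the camera images.
- plate: flat brass-coloured plate, 150 x 50 x 8 mm, about 0.18 kg, lying loose on the bench. Origin: centre of its underside; x along its length, y across its width, z up. It is the same either way round. It can be gripped across its 50 mm width.
- bed: bed of the grey inspection stand (fixed, foot 200 x 100 mm); slopes 24 degrees, rising to the robot's left. Origin: on its surface, middle of its lower end, 46 mm above the bench; x up the slope, y across, z square to it. To x = 92 mm it is only 38 mm wide, so a plate overhangs its sides; beyond, 80 mm wide. Friction holds a plate on it.
- end_stop: steel block closing the pocket, hidden under its roof. Origin: foot of the face that meets the plate, set anywhere from bed x = 138 to 150 mm; axes as the bed's, so a plate that is home has its centre at x = -75 mm here. Only friction holds it: over about 9 N shifts it up the slope. The pocket's roof, 13 mm above the bed, covers bed x = 130 to 152 mm; its raised lip starts at 122.
- clip (a joint): spring clip's angle about its hinge, rad: 0 shut (as found), growing as its tip swings up and away up the slope, 1.3 open against its stop. An over-centre spring pulls it shut below about 0.6 and holds it open above: 0.43 N m at 0, 0.5 N m at 1.3, so about 5 N at the bar. Resting on a plate it reads about 0.1.
- clip_hinge (a point): middle of the clip's hinge axis (parallel to the bed's y), at bed x = 165 mm, 30 mm above the bed's surface.
- clip_bar (a point): centre of the orange cross bar at the clip's tip, to move it by: round, along the bed's y, 36 mm long, 12 mm thick. Shut: 85 mm down the slope from the hinge axis and 10 mm above it (bed x = 80 mm, 40 mm above the bed). A 22 mm wide strip joins it to the hinge. Pinched by its two end faces it turns between the fingers as it swings.
- clip_pad: black rubber pad of the clip, 16 mm across, 60 mm from the hinge axis; origin: centre of its lower face, 2 mm above the bed when the clip is shut.
- specimen_red: red round mounted specimen, 30 mm across, 19 mm high, a bystander; origin: centre of its underside.
- specimen_green: green round mounted specimen, 30 mm across, 19 mm high, a bystander; origin: centre of its underside.
- paste_pot: white and blue pot, 69 mm across, 41 mm high, a bystander; origin: centre of its underside.
- spanner: steel spanner, 163 x 27 x 6 mm, lying flat, a bystander; origin: centre of its underside, y along its length.
- rail_mouth (a point): on the bed's surface between the mouths of the two guide rails (bed x = 90 mm). The rails are 6.5 mm high, about 64 mm apart here and narrowing to a straight channel 54 mm wide from bed x = 110 mm on.
Not all that is in view belongs to the job. Of the things that look like the plate, the larger one is meant.

How it is judged:
On the way, in this order (a step that is already met when the one before it is completed fails the run):
1. the clip is swung up and stays open (value of joint clip above 1 rad), for 0.2 s.
2. with the clip open, the plate lies on the bed, in line with it and home against the end stop (value of joint clip above 0.8 rad and x of plate in the frame of end_stop above -0.0772 m and y of plate in the frame of bed between -0.006 and 0.006 m and z of plate in the frame of bed between -0.004 and 0.004 m and angle between the x axis of plate and the x axis of bed, either way round below 0.07 rad), for 0.2 s.
At the end, for the whole second after the job is handed in: The plate lies flat on the bed in its channel (within 6 mm of the middle, 4 degrees), its upper end within 2 mm of the end stop, and the clip's pad presses on it with more than 1.5 N (clip angle 0.05 to 0.17 rad); the plate is at rest (value of joint clip between 0.05 and 0.17 rad and contact force between clip_pad and plate above 1.5 N and x of plate in the frame of end_stop above -0.0772 m and y of plate in the frame of bed between -0.006 and 0.006 m and z of plate in the frame of bed between -0.003 and 0.003 m and angle between the x axis of plate and the x axis of bed, either way round below 0.07 rad and linear speed of plate below 0.01 m/s); the robot touches nothing.
It fails at once if the clip snaps shut: it swings down faster than 3 rad/s (velocity of joint clip below -3 rad/s).
It fails at once if the end stop is pushed more than 2 mm out of its setting (distance of end_stop from where it was at the start of the episode above 0.002 m).
It fails at once if a bystander (red or green specimen, paste pot, spanner) is moved more than 20 mm (distance of any of specimen_red, specimen_green, paste_pot, spanner from where it was at the start of the episode above 0.02 m).
It also fails if it takes over 66 s, if anything falls off the work surface, if the arm or the gripper's body presses on something with over 40 N, if the wrist force passes 120 N, or if a joint passes its speed limit or range.

## Working session

There is one attempt and no reset: what is moved stays moved. The work goes in short steps, Python scripts to look and compute and a tool call to move; the robot and the scene stay as the last step left them, time stands still between calls to the robot, and variables do not carry over. Pictures are saved under pics/ and viewed, at most 10 in all, crops included, and the job is handed in when it is done.

Besides the shell and the picture viewer there is one more tool, called by a JSON object that holds its "op" and its "data". jog_arm: Moves the arm, as the interface text tells. Its arguments: {"type":"object","properties":{"motion":{"type":"array"},"squeeze":{"type":"number"}},"required":["motion"]}

```bash
mkdir -p pics; ls; python3 - <<'E'
from station import ctrl
import cv2,numpy as np
o=ctrl.get_obs(); print({k:np.round(v,3) for k,v in o.items()}, ctrl.pinch_z)
a=[ctrl.camera(n) for n in("scene","top")]
for n,i in zip(("scene","top"),a): cv2.imwrite(f"pics/{n}0.png",i[:,:,::-1]); np.save(f"pics/{n}0.npy",i); print(n,ctrl.camera_model(n))
E
```

```text
pics
{'time_s': np.float64(0.0), 'qpos': array([ 1.114,  0.3  ,  1.522, -0.   ,  1.321, -0.067]), 'joint_vel': array([ 0.001,  0.001, -0.001, -0.001, -0.   ,  0.001]), 'tau': array([ 1.0000e-03, -5.3181e+01, -3.5274e+01,  7.1000e-02,  2.4000e-02,
       -0.0000e+00]), 'ee_pos': array([0.209, 0.509, 0.205]), 'eef_rot': array([-3.14 , -0.   ,  2.752]), 'force': array([ 0.099,  0.736, -0.002]), 'moment': array([ 0.001,  0.021, -0.003]), 'grip_force': np.float64(0.0), 'grip_width': np.float64(0.094)} 0.0188
scene {'intrinsics': array([[488.06943984,   0.        , 259.12637298],
       [  0.        , 488.06943984, 190.0873035 ],
       [  0.        ,   0.        ,   1.        ]]), 'rvec': array([ 0.91559769, -2.48555332,  1.09920471]), 'tvec': array([0.4518058 , 0.3694322 , 0.69918042])}
top {'intrinsics': array([[417.19746131,   0.        , 259.72939577],
       [  0.        , 417.19746131, 192.16184955],
       [  0.        ,   0.        ,   1.        ]]), 'rvec': array([ 2.18585084, -2.15185485,  0.11378431]), 'tvec': array([-0.03578694,  0.60771452,  0.90880171])}
```

View pics/scene0.png

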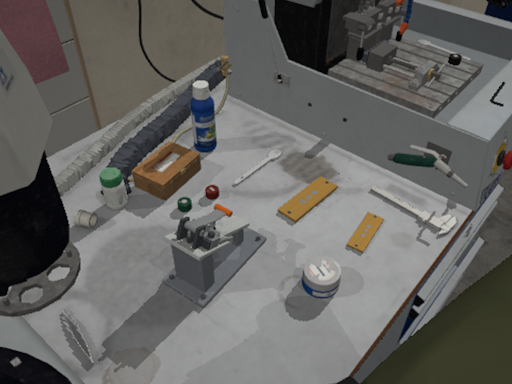

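View pics/top0.png

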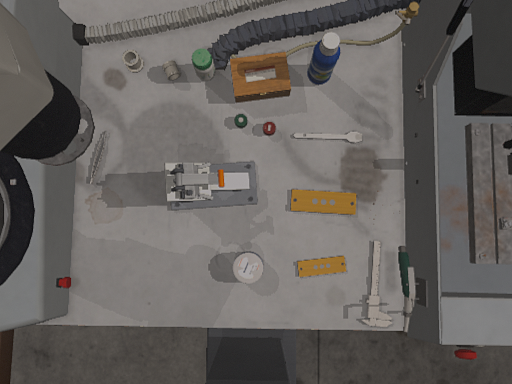

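The top view shows the stand with its foot at (165–257, 162–209), the orange bar at (221,178), the larger brass plate at (323,201), the smaller one at (321,266), the pot at (248,267), the spanner at (327,136), and the red and green specimens at (269,128) and (241,121). The scene view shows the bar at (223,210) and the plate at (308,198).

```bash
cat > h.py <<'E'
import cv2,numpy as np
def ray(m,uv):
    R,_=cv2.Rodrigues(m["rvec"]);p=cv2.undistortPoints(np.array(uv,float).reshape(-1,1,2),m["intrinsics"],None).reshape(-1,2)
    d=np.c_[p,np.ones(len(p))]@R; return -R.T@m["tvec"],d
def plane(m,uv,z):
    c,d=ray(m,uv); return c+d*((z-c[2])/d[:,2])[:,None]
def tri(m1,a,m2,b):
    c1,d1=ray(m1,[a]);c2,d2=ray(m2,[b]);A=np.c_[d1[0],-d2[0]];s=np.linalg.lstsq(A,c2-c1,rcond=None)[0]
    p,q=c1+s[0]*d1[0],c2+s[1]*d2[0];return (p+q)/2,np.linalg.norm(p-q)
def blobs(im,lo,hi,amin=30):
    h=cv2.cvtColor(im,cv2.COLOR_RGB2HSV);k=cv2.inRange(h,lo,hi)
    c,_=cv2.findContours(k,cv2.RETR_EXTERNAL,cv2.CHAIN_APPROX_NONE);return sorted([x for x in c if cv2.contourArea(x)>amin],key=cv2.contourArea,reverse=True)
E
python3 - <<'E'
from h import *
from station import ctrl
np.set_printoptions(precision=4,suppress=True)
T,S=ctrl.camera_model("top"),ctrl.camera_model("scene");t,s=np.load("pics/top0.npy"),np.load("pics/scene0.npy")
for m,im,n in((T,t,"top"),(S,s,"scene")):
    for c in blobs(im,(12,120,90),(28,255,255),200)[:4]:
        r=cv2.minAreaRect(c);w=plane(m,cv2.boxPoints(r),.008);print(n,"brass",r[0],w.mean(0),np.linalg.norm(np.diff(w,axis=0),axis=1),np.arctan2(*(w[1]-w[0])[1::-1]))
    for c in blobs(im,(3,170,120),(12,255,255),20)[:4]:
        r=cv2.minAreaRect(c);print(n,"orange",r,plane(m,[r[0]],.115),plane(m,cv2.boxPoints(r),.12))
c=blobs(t,(0,0,190),(180,40,255),80)
for x in c[:8]: r=cv2.minAreaRect(x);print("white",r,plane(T,cv2.boxPoints(r),.05).round(3).tolist())
cv2.imwrite("pics/z.png",np.hstack([cv2.resize(t[150:220,150:270],None,fx=6.6,fy=6,interpolation=2)[:,:,::-1]]))
E
```

```text
top brass (259.9615783691406, 74.19230651855469) [ 0.8932 -0.0225  0.008 ] [0.1351 0.0945 0.1338] -1.4248861720511565
top brass (323.1245422363281, 201.50778198242188) [ 0.5914 -0.1728  0.008 ] [0.0491 0.1495 0.0491] -0.0543146083651602
top brass (321.1598815917969, 265.8854064941406) [ 0.4447 -0.1683  0.008 ] [0.1073 0.0352 0.1069] -1.4419357444610807
scene brass (164.96469116210938, 162.4588165283203) [ 0.9258 -0.0498  0.008 ] [0.1822 0.1168 0.1677] -1.3744322331049375
scene brass (307.1463317871094, 198.18292236328125) [ 0.5948 -0.1688  0.008 ] [0.1688 0.0591 0.1614] -1.6014352367362443
scene brass (365.076904296875, 231.88458251953125) [ 0.4459 -0.1631  0.008 ] [0.114  0.0379 0.1112] -1.4334236824882653
scene orange ((222.5284881591797, 209.30828857421875), (17.347557067871094, 5.32663631439209), 30.256441116333008) [[0.6331 0.0562 0.115 ]] [[0.6453 0.0663 0.12  ]
 [0.65   0.0545 0.12  ]
 [0.6137 0.0533 0.12  ]
 [0.6095 0.0649 0.12  ]]
scene orange ((401.9615783691406, 26.692333221435547), (4.34121561050415, 9.426639556884766), 29.74488067626953) [[ 0.7619 -0.8653  0.115 ]] [[ 0.7566 -0.8273  0.12  ]
 [ 0.774  -0.8887  0.12  ]
 [ 0.7579 -0.8822  0.12  ]
 [ 0.7411 -0.8213  0.12  ]]
```

View pics/z.png

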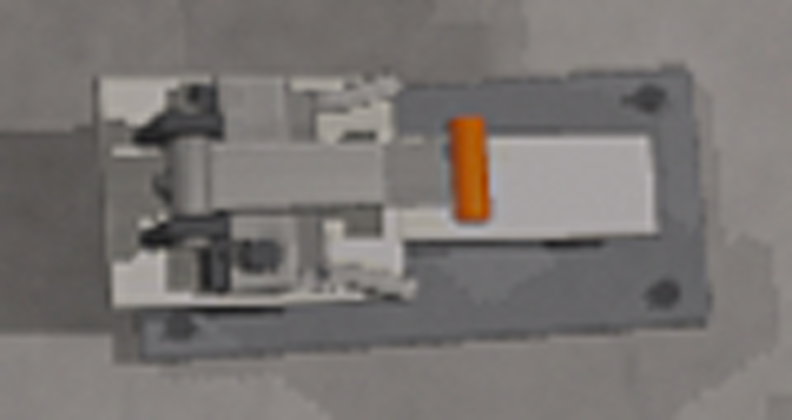

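The crop shows the bar's ends at about (220.8,169.5) and (221.5,187.0) in top-view pixels. The corners of the bed's lower end are at (248.8,172.8) and (249.4,189.0), and the foot's near edge runs from (257,204) to (167.5,210).

```bash
cat >> h.py <<'E'
from scipy.spatial.transform import Rotation as Ro
from scipy.linalg import logm,expm
def pose(o): 
    M=np.eye(4);M[:3,:3]=Ro.from_euler("xyz",o["eef_rot"]).as_matrix();M[:3,3]=o["ee_pos"];return M
def mk(R,p): M=np.eye(4);M[:3,:3]=R;M[:3,3]=p;return M
def down(yaw,pitch=0): # pitch: lean of tool z so that tool x rises by pitch along yaw
    return (Ro.from_euler("z",yaw)*Ro.from_euler("y",-pitch)*Ro.from_euler("x",np.pi)).as_matrix()
def plan(A,B,n):
    L=logm(np.linalg.inv(A)@B).real/n;r=np.r_[L[:3,3],L[2,1],L[0,2],L[1,0]];print("row x%d"%n,r.round(4).tolist(),"mid",(A@expm(L*n/2))[:3,3].round(3));return r
E
python3 - <<'E'
from h import *
from station import ctrl
np.set_printoptions(precision=4,suppress=True)
T,S,W=[ctrl.camera_model(n) for n in("top","scene","wrist")]
o=ctrl.get_obs();A=pose(o)
Rw,_=cv2.Rodrigues(W["rvec"]);C=mk(Rw.T,-Rw.T@W["tvec"]);print("cam in tool",np.linalg.inv(A)@C,W["intrinsics"][0])
b=plane(T,[(220.8,169.5),(221.5,187)],.118);print("bar",b,b.mean(0),np.linalg.norm(b[0]-b[1]))
print("tri",tri(T,(221.1,178.3),S,(222.5,209.3)))
e=plane(T,[(248.8,172.8),(249.4,189)],.046);print("bed end",e,e.mean(0),np.linalg.norm(e[0]-e[1]))
f=plane(T,[(257,204.2),(167.5,210),(254.5,161.2)],.01);print("foot",f,[np.arctan2(*(f[1]-f[0])[1::-1]),np.linalg.norm(f[0]-f[1]),np.linalg.norm(f[2]-f[0])])
d=b[0]-b[1];print("bar yaw",np.arctan2(d[1],d[0])+np.pi/2)
print("bystand",plane(T,[(269,128),(241,121)],.019),plane(T,[(248,267)],.041),plane(T,[(327,136)],.006))
for yaw in(1.62,):
    plan(A,mk(down(yaw),[.63,.03,.29]),14)
E
```

```text
cam in tool [[ 0.0004 -0.9622 -0.2724  0.079 ]
 [ 1.      0.0004 -0.0001  0.    ]
 [ 0.0002 -0.2724  0.9622 -0.179 ]
 [ 0.      0.      0.      1.    ]] [343.2155   0.     258.214 ]
bar [[0.6448 0.0546 0.118 ]
 [0.6086 0.0522 0.118 ]] [0.6267 0.0534 0.118 ] 0.03627334031676126
tri (array([0.6294, 0.0556, 0.1162]), np.float64(0.006351953992349609))
bed end [[ 0.6497 -0.0012  0.046 ]
 [ 0.6134 -0.0032  0.046 ]] [ 0.6315 -0.0022  0.046 ] 0.03636869793116659
foot [[ 0.5825 -0.0204  0.01  ]
 [ 0.566   0.1847  0.01  ]
 [ 0.6826 -0.013   0.01  ]] [np.float64(1.6513906431311602), np.float64(0.20576905930387318), np.float64(0.1003185838091736)]
bar yaw 1.6355060757932625
bystand [[ 0.7595 -0.0455  0.019 ]
 [ 0.7751  0.0199  0.019 ]] [[ 0.442  -0.0031  0.041 ]] [[ 0.746  -0.1822  0.006 ]]
row x14 [-0.0478, 0.0051, -0.0061, -0.0001, 0.0, 0.0808] mid [0.489 0.33  0.247]
```

```bash
python3 - <<'E'
from h import *
from station import ctrl
plan(pose(ctrl.get_obs()),mk(down(1.645),[.627,.054,.22]),14)
E
```

```text
row x14 [-0.0461, 0.0054, -0.0011, -0.0001, 0.0, 0.0791] mid [0.482 0.341 0.212]
```

{"op": "jog_arm", "data": {"motion": [[-0.0461,0.0054,-0.0011,0,0,0.079,0.4],[-0.0461,0.0054,-0.0011,0,0,0.079,0.4],[-0.0461,0.0054,-0.0011,0,0,0.079,0.4],[-0.0461,0.0054,-0.0011,0,0,0.079,0.4],[-0.0461,0.0054,-0.0011,0,0,0.079,0.4]]}}

```text
time_s: 0.6
ee_pos: [0.42, 0.4112, 0.2106]
eef_rot: [-3.141, -0.0, 2.354]
force: [-0.1, -0.4, 0.8]
grip_width: 0.0658
grip_force: 0.0
```

{"op": "jog_arm", "data": {"motion": [[-0.0461,0.0054,-0.0011,0,0,0.079,0.4],[-0.0461,0.0054,-0.0011,0,0,0.079,0.4],[-0.0461,0.0054,-0.0011,0,0,0.079,0.4],[-0.0461,0.0054,-0.0011,0,0,0.079,0.4],[-0.0461,0.0054,-0.0011,0,0,0.079,0.4]]}}

```text
time_s: 1.1
ee_pos: [0.5757, 0.2411, 0.2159]
eef_rot: [-3.141, -0.0, 1.959]
force: [0.7, 1.2, 0.2]
grip_width: 0.0659
grip_force: 0.0
```

{"op": "jog_arm", "data": {"motion": [[-0.0461,0.0054,-0.0011,0,0,0.079,0.4],[-0.0461,0.0054,-0.0011,0,0,0.079,0.4],[-0.0461,0.0054,-0.0011,0,0,0.079,0.4],[-0.0461,0.0054,-0.0011,0,0,0.079,0.4],[0,0,0,0,0,0,0.4]]}}

```text
time_s: 1.6
ee_pos: [0.6458, 0.0664, 0.2202]
eef_rot: [-3.141, 0.001, 1.638]
force: [0.3, 0.3, -0.4]
grip_width: 0.0657
grip_force: 0.0
```

```bash
python3 - <<'E'
from h import *
from station import ctrl
np.set_printoptions(precision=4,suppress=True)
o=ctrl.get_obs();W=ctrl.camera_model("wrist");i=ctrl.camera("wrist");np.save("pics/w1.npy",i);cv2.imwrite("pics/w1.png",i[:,:,::-1])
print(o["time_s"],o["ee_pos"],o["eef_rot"],o["force"],o["grip_width"],o["qpos"])
import pickle;pickle.dump(W,open("pics/w1.pkl","wb"))
for c in blobs(i,(3,170,100),(12,255,255),60)[:3]:
    r=cv2.minAreaRect(c);w=plane(W,cv2.boxPoints(r),.115);print(r,w.mean(0),w,plane(W,[r[0]],.119))
E
```

```text
1.6 [0.6458 0.0664 0.2202] [-3.1407  0.0008  1.6379] [ 0.3074  0.3149 -0.368 ] 0.06567248142889025 [ 0.0464  0.5182  1.1833 -0.0008  1.4409 -0.0205]
((237.0, 200.0), (8.0, 38.0), 90.0) [0.6284 0.0556 0.115 ] [[0.6118 0.0581 0.115 ]
 [0.6446 0.0604 0.115 ]
 [0.6451 0.0531 0.115 ]
 [0.6121 0.0509 0.115 ]] [[0.6286 0.0569 0.119 ]]
```

View pics/w1.png

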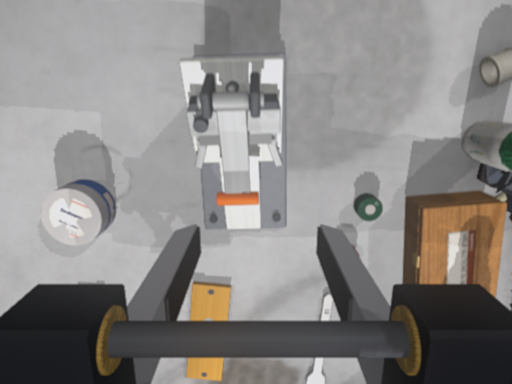

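The wrist view shows the bar centred at (237,200), square between the fingers, which puts it at world (0.628, 0.0555, 0.115), in agreement with the top view. Next I descend, pinch it, and check the grip.

{"op": "jog_arm", "data": {"motion": [[-0.0098,-0.0187,0.02,0,0,0.004,0.4],[0,0,0.035,0,0,0,0.4],[0,0,0.035,0,0,0,0.4],[0,0,0.033,0,0,0,0.4],[0,0,0,0,0,0,0.4]]}}

```text
time_s: 2.15
ee_pos: [0.6245, 0.0616, 0.0934]
eef_rot: [-3.134, -0.0, 1.644]
force: [-0.2, -0.6, 0.6]
grip_width: 0.0657
grip_force: 0.0
```

{"op": "jog_arm", "data": {"motion": [[0,0,0,0,0,0,-0.1],[0,0,0,0,0,0,-0.4],[0,0,0,0,0,0,-0.6],[0,0,0,0,0,0,-0.6],[0,0,0,0,0,0,-0.6]], "squeeze": 25}}

```text
time_s: 2.65
ee_pos: [0.6282, 0.0605, 0.0991]
eef_rot: [3.138, -0.0, 1.642]
force: [6.5, 0.9, 0.7]
grip_width: 0.0357
grip_force: 25.0
```

{"op": "jog_arm", "data": {"motion": [[0,0,0,0,0,0,-0.05],[0,0,0,0,0,0,-0.05],[-0.005,0.003,0,0,0,0,-0.05],[0,0,0,0,0,0,-0.05],[0,0,0,0,0,0,-0.05]]}}

```text
time_s: 3.15
ee_pos: [0.6304, 0.0555, 0.0977]
eef_rot: [-3.141, -0.0, 1.641]
force: [-0.0, 0.6, 0.7]
grip_width: 0.0446
grip_force: 0.0
```

{"op": "jog_arm", "data": {"motion": [[0,0,0,0,0,0,-0.6],[0,0,0,0,0,0,-0.6],[0,0,0,0,0,0,-0.6]]}}

```text
time_s: 3.45
ee_pos: [0.6288, 0.0555, 0.0975]
eef_rot: [-3.137, 0.0, 1.642]
force: [-12.0, -1.6, 5.8]
grip_width: 0.0357
grip_force: 25.0
```

```bash
python3 - <<'E'
import numpy as np
# arc of bar in tool axes (tool x = uphill horizontal, tool z = down), constant orientation
r=np.hypot(.085,.010);a0=np.pi-np.arctan2(.010,.085)+np.radians(24)
N=14;th=np.linspace(0,1.3,N+1);s=r*np.cos(a0-th);z=r*np.sin(a0-th)
for t,d in zip(th[1:],np.c_[np.diff(s),-np.diff(z)]):print(round(t,3),d.round(4))
E
```

```text
0.093 [-0.002  -0.0077]
0.186 [-0.0013 -0.0078]
0.279 [-0.0006 -0.0079]
0.371 [ 0.0002 -0.0079]
0.464 [ 0.0009 -0.0079]
0.557 [ 0.0016 -0.0078]
0.65 [ 0.0024 -0.0076]
0.743 [ 0.0031 -0.0073]
0.836 [ 0.0037 -0.007 ]
0.929 [ 0.0044 -0.0066]
1.021 [ 0.005  -0.0062]
1.114 [ 0.0055 -0.0057]
1.207 [ 0.006  -0.0052]
1.3 [ 0.0065 -0.0046]
```

{"op": "jog_arm", "data": {"motion": [[-0.002,-0.0015,-0.0077,0,0,0,-0.6],[-0.0013,0,-0.0078,0,0,0,-0.6],[-0.0006,0,-0.0079,0,0,0,-0.6],[0.0002,0,-0.0079,0,0,0,-0.6],[0.0009,0,-0.0079,0,0,0,-0.6]]}}

```text
time_s: 3.95
ee_pos: [0.6289, 0.0528, 0.1377]
eef_rot: [-3.141, 0.0, 1.642]
force: [-1.5, 0.8, -4.9]
grip_width: 0.0358
grip_force: 25.0
```

{"op": "jog_arm", "data": {"motion": [[0.0016,0,-0.0078,0,0,0,-0.6],[0.0024,0,-0.0076,0,0,0,-0.6],[0.0031,0,-0.0073,0,0,0,-0.6],[0.0037,0,-0.007,0,0,0,-0.6],[0.0044,0,-0.0066,0,0,0,-0.6]]}}

```text
time_s: 4.45
ee_pos: [0.6276, 0.0682, 0.1743]
eef_rot: [-3.141, 0.0, 1.642]
force: [-6.5, -0.1, 0.5]
grip_width: 0.0356
grip_force: 25.0
```

{"op": "jog_arm", "data": {"motion": [[0.005,0,-0.0062,0,0,0,-0.6],[0.0055,0,-0.0057,0,0,0,-0.6],[0.006,0,-0.0052,0,0,0,-0.6],[0.003,0,-0.0022,0,0,0,-0.6],[0,0,0,0,0,0,-0.6]]}}

```text
time_s: 4.95
ee_pos: [0.6259, 0.0883, 0.194]
eef_rot: [-3.141, -0.0, 1.643]
force: [-12.1, -0.7, 5.1]
grip_width: 0.0353
grip_force: 25.0
```

{"op": "jog_arm", "data": {"motion": [[0,0,0,0,0,0,0.4],[0,0,0,0,0,0,0.4],[0,0,0,0,0,0,0.4],[0,0,-0.03,0,0,0,0.6],[-0.02,0,-0.03,0,0,0,0.6]]}}

```text
time_s: 5.45
ee_pos: [0.6278, 0.0688, 0.2531]
eef_rot: [-3.141, -0.0, 1.644]
force: [0.7, 0.1, 1.0]
grip_width: 0.0722
grip_force: 0.0
```

```bash
python3 - <<'E'
from h import *
from station import ctrl
np.set_printoptions(precision=4,suppress=True)
i=ctrl.camera("scene");m=ctrl.camera_model("scene")
for c in blobs(i,(3,170,100),(12,255,255),20)[:3]: print(cv2.minAreaRect(c))
R,_=cv2.Rodrigues(m["rvec"]);print(cv2.projectPoints(np.array([[.626,.0885,.2125],[.628,.055,.115]]),m["rvec"],m["tvec"],m["intrinsics"],None)[0])
plan(pose(ctrl.get_obs()),mk(down(1.517),[.592,-.172,.15]),6)
E
```

```text
((206.00003051757812, 180.00001525878906), (18.782970428466797, 6.260990142822266), 26.56505012512207)
[[[209.4995 179.5666]]

 [[225.0323 210.2278]]]
row x6 [-0.0395, -0.0066, 0.0182, 0.0012, 0.0, 0.0207] mid [ 0.615 -0.054  0.205]
```

The clip stays open, with the bar seen at (206,180) as predicted. Next is the plate.

{"op": "jog_arm", "data": {"motion": [[-0.0395,-0.0066,0.018,0,0,0.0207,0.7],[-0.0395,-0.0066,0.018,0,0,0.0207,0.7],[-0.0395,-0.0066,0.018,0,0,0.0207,0.7],[-0.0395,-0.0066,0.018,0,0,0.0207,0.7],[-0.0395,-0.0066,0.018,0,0,0.0207,0.7]]}}

```text
time_s: 6.0
ee_pos: [0.6007, -0.1325, 0.1622]
eef_rot: [3.141, 0.0, 1.537]
force: [0.7, 0.2, 0.2]
grip_width: 0.0797
grip_force: 0.0
```

{"op": "jog_arm", "data": {"motion": [[-0.0395,-0.0066,0.018,0,0,0.0207,0.7],[0,0,0,0,0,0,0.7],[0,0,0,0,0,0,0.7]]}}

```text
time_s: 6.3
ee_pos: [0.5931, -0.1706, 0.1447]
eef_rot: [3.141, -0.0, 1.516]
force: [-0.1, -0.0, 0.4]
grip_width: 0.0799
grip_force: 0.0
```

```bash
python3 - <<'E'
from h import *
from station import ctrl
np.set_printoptions(precision=4,suppress=True)
o=ctrl.get_obs();W=ctrl.camera_model("wrist");i=ctrl.camera("wrist");cv2.imwrite("pics/w2.png",i[:,:,::-1])
print(o["ee_pos"],o["eef_rot"])
for c in blobs(i,(12,120,70),(28,255,255),300)[:4]:
    r=cv2.minAreaRect(c);w=plane(W,cv2.boxPoints(r),.008);print(r[0],w.mean(0),np.linalg.norm(np.diff(w,axis=0),axis=1),np.arctan2(*(w[1]-w[0])[1::-1]),np.arctan2(*(w[2]-w[1])[1::-1]))
E
```

```text
[ 0.5931 -0.1706  0.1447] [ 3.1415 -0.0002  1.5161]
(257.0, 176.0) [ 0.5923 -0.1707  0.008 ] [0.048  0.148  0.0544] -0.05423055819269991 -1.6045485585186736
(103.43594360351562, 182.39501953125) [ 0.4468 -0.1669  0.008 ] [0.0353 0.1081 0.0388] 0.2337773819465808 -1.4320812992936958
(78.61734771728516, 339.7580261230469) [ 0.3877 -0.3401  0.008 ] [0.0933 0.03   0.0936] 1.2231338652529993 -0.2575825231896338
(444.6844482421875, 340.8299560546875) [ 0.7869 -0.3629  0.008 ] [0.0171 0.0876 0.0182] -0.00043131143563458665 -1.4338777975049688
```

View pics/w2.png

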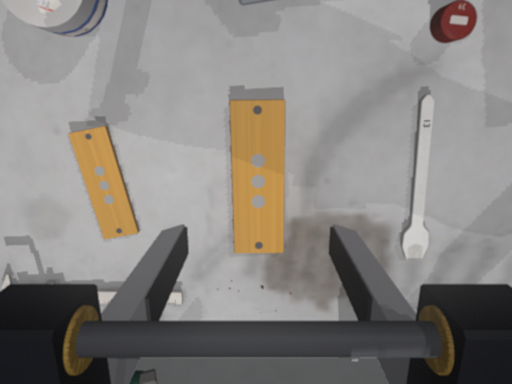

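The wrist view shows the plate centred between the fingers at (257,176), giving world (0.592, -0.171). Descending and gripping.

{"op": "jog_arm", "data": {"motion": [[0,-0.001,0.045,0,0,0,0.7],[0,0,0.045,0,0,0,0.7],[0,0,0.035,0,0,0,0.7],[0,0,0.013,0,0,0,0.7],[0,0,0,0,0,0,0.7]]}}

```text
time_s: 6.85
ee_pos: [0.5921, -0.169, 0.0061]
eef_rot: [-3.14, -0.001, 1.519]
force: [-0.9, 0.1, 0.9]
grip_width: 0.0799
grip_force: 0.0
```

{"op": "jog_arm", "data": {"motion": [[0,0,0,0,0,0,0.2],[0,0,0,0,0,0,-0.2],[0,0,0,0,0,0,-0.2],[0,0,0,0,0,0,-0.2],[0,0,0,0,0,0,-0.2]], "squeeze": 25}}

```text
time_s: 7.35
ee_pos: [0.5921, -0.1704, 0.0079]
eef_rot: [3.141, 0.001, 1.518]
force: [-17.3, 0.4, 27.0]
grip_width: 0.0448
grip_force: 30.2
```

The fingers rode up onto the plate's top edge, since the grip reads 44.8 mm instead of 50. Reopening and going lower.

{"op": "jog_arm", "data": {"motion": [[0,0,0,0,0,0,0.7],[0,0,0,0,0,0,0.7],[0,0,0,0,0,0,0.7],[0,0,0,0,0,0,0.7],[0,0,0,0,0,0,0.7]]}}

```text
time_s: 7.85
ee_pos: [0.592, -0.17, 0.0065]
eef_rot: [-3.141, -0.0, 1.518]
force: [-0.3, 0.6, -0.6]
grip_width: 0.0788
grip_force: 0.0
```

```bash
python3 - <<'E'
from h import *
from station import ctrl
np.set_printoptions(precision=4,suppress=True)
o=ctrl.get_obs();W=ctrl.camera_model("wrist");i=ctrl.camera("wrist");cv2.imwrite("pics/w3.png",i[:,:,::-1])
print(o["ee_pos"],o["eef_rot"],o["force"],o["grip_width"])
E
```

```text
[ 0.592  -0.17    0.0065] [-3.1413 -0.0001  1.5176] [-0.268   0.5575 -0.595 ] 0.07876736812422813
```

View pics/w3.png

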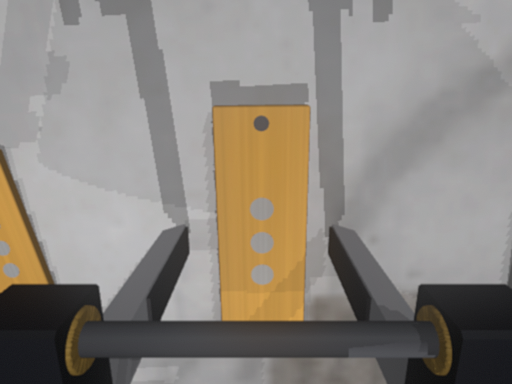

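The plate is still aligned under the open fingers, centred near column 261. Going down 5 mm and gripping again.

{"op": "jog_arm", "data": {"motion": [[0,0,0.003,0,0,0,0.7],[0,0,0.002,0,0,0,0.2],[0,0,0,0,0,0,0.15],[0,0,0,0,0,0,0.1],[0,0,0,0,0,0,0.1]], "squeeze": 20}}

```text
time_s: 8.4
ee_pos: [0.5921, -0.1701, 0.0017]
eef_rot: [3.141, 0.0, 1.518]
force: [-0.0, 0.7, -1.3]
grip_width: 0.0527
grip_force: 0.3
```

{"op": "jog_arm", "data": {"motion": [[0,0,0,0,0,0,0],[0,0,0,0,0,0,0],[0,0,0,0,0,0,0]]}}

```text
time_s: 8.7
ee_pos: [0.5921, -0.1701, 0.0017]
eef_rot: [3.141, 0.0, 1.518]
force: [1.4, -0.2, 0.7]
grip_width: 0.0496
grip_force: 20.0
```

```bash
cat >> h.py <<'E'
PSI=1.643;RB=(Ro.from_euler("z",PSI)*Ro.from_euler("y",-np.radians(24))).as_matrix();EB=np.array([.6325,-.0015,.046])
def bed(p): return EB+RB@np.array(p)
def tobed(p): return RB.T@(np.array(p)-EB)
RT=down(PSI,np.radians(24))
E
python3 - <<'E'
from h import *
from station import ctrl
A=pose(ctrl.get_obs());A2=A.copy();A2[2,3]+=.12
B=mk(RT,bed([.025,0,.035]));print(B[:3,3],tobed([.629,.0555,.1155]))
plan(A2,B,6)
E
```

```text
[0.63187938 0.00708044 0.08814251] [ 0.08043528 -0.00062115  0.04026513]
row x6 [0.0279, 0.007, 0.0117, 0.0044, 0.0697, -0.0206] mid [ 0.615 -0.084  0.096]
```

{"op": "jog_arm", "data": {"motion": [[0,0,-0.02,0,0,0,0],[0,0,-0.03,0,0,0,0],[0,0,-0.035,0,0,0,0],[0,0,-0.035,0,0,0,0],[0,0,0,0,0,0,0]]}}

```text
time_s: 9.2
ee_pos: [0.5939, -0.1707, 0.1266]
eef_rot: [3.135, 0.002, 1.518]
force: [1.0, -0.4, -2.0]
grip_width: 0.0496
grip_force: 20.0
```

{"op": "jog_arm", "data": {"motion": [[0.0279,0.007,0.0117,0.0044,0.0697,-0.0206,0],[0.0279,0.007,0.0117,0.0044,0.0697,-0.0206,0],[0.0279,0.007,0.0117,0.0044,0.0697,-0.0206,0],[0.0279,0.007,0.0117,0.0044,0.0697,-0.0206,0],[0.0279,0.007,0.0117,0.0044,0.0697,-0.0206,0]]}}

```text
time_s: 9.7
ee_pos: [0.6281, -0.0238, 0.0816]
eef_rot: [-3.136, -0.352, 1.621]
force: [0.2, 0.8, -1.2]
grip_width: 0.0495
grip_force: 20.0
```

{"op": "jog_arm", "data": {"motion": [[0.0279,0.007,0.0117,0.0044,0.0697,-0.0206,0],[0,0,0,0,0,0,0],[0,0,0,0,0,0,0],[0,0,0,0,0,0,0]]}}

```text
time_s: 10.1
ee_pos: [0.6337, 0.0047, 0.0815]
eef_rot: [-3.141, -0.417, 1.642]
force: [0.3, 0.6, -1.5]
grip_width: 0.0503
grip_force: 20.0
```

```bash
python3 - <<'E'
from h import *
from station import ctrl
np.set_printoptions(precision=4,suppress=True)
o=ctrl.get_obs();W=ctrl.camera_model("wrist");i=ctrl.camera("wrist");cv2.imwrite("pics/w4.png",i[:,:,::-1])
A=pose(o);print(o["ee_pos"],o["eef_rot"],o["force"],"bed",tobed(A[:3,3]),"rot err tool",Ro.from_matrix(A[:3,:3].T@RT).as_rotvec())
P=np.array([bed([.09,y,.0065])for y in(-.032,.032)]+[bed([.11,y,.0065])for y in(-.027,.027)]+[A[:3,3]+A[:3,:3]@np.array(v) for v in([.074,-.025,-.006],[.074,.025,-.006])])
print(cv2.projectPoints(P,W["rvec"],W["tvec"],W["intrinsics"],None)[0].reshape(-1,2))
E
```

```text
[0.6337 0.0047 0.0815] [-3.1412 -0.4174  1.642 ] [ 0.3489  0.5696 -1.4602] bed [ 0.02   -0.0017  0.03  ] rot err tool [ 0.      0.0015 -0.0009]
[[310.3219 110.0554]
 [198.9724 110.1415]
 [302.8343  73.3289]
 [206.1958  73.4122]
 [206.4032 104.6188]
 [308.6015 104.6332]]
```

View pics/w4.png

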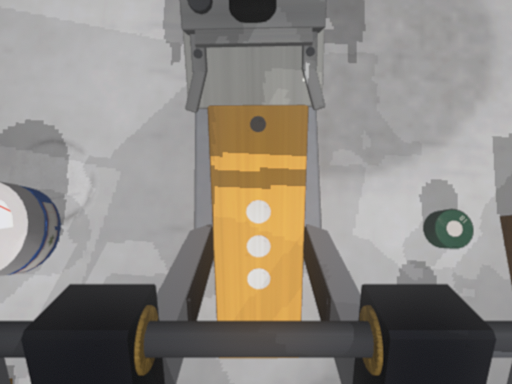

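The wrist view shows the rails at columns 195–318 (mouth) and about 205–307 (channel), centred near 256.5. The plate is centred at 258, so it is in line to within 1 mm. Lowering.

{"op": "jog_arm", "data": {"motion": [[0,-0.0007,0.012,0,0,0,0],[0,0,0.008,0,0,0,0],[0,0,0.003,0,0,0,0],[0,0,0.001,0,0,0,0],[0,0,0,0,0,0,0]]}}

```text
time_s: 10.65
ee_pos: [0.6325, 0.0153, 0.0597]
eef_rot: [-3.141, -0.419, 1.643]
force: [0.1, -0.0, -0.9]
grip_width: 0.0492
grip_force: 20.0
```

{"op": "jog_arm", "data": {"motion": [[0,0,0.001,0,0,0,0],[0,0,0.001,0,0,0,0],[0,0,0,0,0,0,0]]}}

```text
time_s: 10.95
ee_pos: [0.6324, 0.0161, 0.0579]
eef_rot: [-3.141, -0.419, 1.643]
force: [-0.2, -0.8, -1.3]
grip_width: 0.0495
grip_force: 20.0
```

{"op": "jog_arm", "data": {"motion": [[0,0,0.001,0,0,0,0],[0,0,0.001,0,0,0,0],[0,0,0,0,0,0,0]]}}

```text
time_s: 11.25
ee_pos: [0.6323, 0.0169, 0.0559]
eef_rot: [-3.141, -0.419, 1.643]
force: [-0.4, 0.5, -1.7]
grip_width: 0.0497
grip_force: 20.0
```

{"op": "jog_arm", "data": {"motion": [[0,0,0.001,0,0,0,0],[0,0,0,0,0,0,0]]}}

```text
time_s: 11.45
ee_pos: [0.6324, 0.0171, 0.0556]
eef_rot: [3.141, -0.419, 1.643]
force: [-1.4, -2.1, 3.7]
grip_width: 0.0497
grip_force: 20.0
```

{"op": "jog_arm", "data": {"motion": [[0,0,0.001,0,0,0,0],[0,0,0,0,0,0,0]]}}

```text
time_s: 11.65
ee_pos: [0.6324, 0.0171, 0.0555]
eef_rot: [3.141, -0.418, 1.643]
force: [-6.4, -5.6, 12.2]
grip_width: 0.0495
grip_force: 20.0
```

Contact felt. I'll relax the downward push, lighten the grip, and slide up.

{"op": "jog_arm", "data": {"motion": [[0,0,-0.0015,0,0,0,0],[0,0,0,0,0,0,0],[0.002,0,0,0,0,0,0],[0.004,0,0,0,0,0,0],[0.004,0,0,0,0,0,0]], "squeeze": 7}}

```text
time_s: 12.15
ee_pos: [0.6316, 0.0266, 0.0597]
eef_rot: [-3.141, -0.419, 1.643]
force: [-0.2, -0.0, -2.0]
grip_width: 0.0498
grip_force: 7.0
```

{"op": "jog_arm", "data": {"motion": [[0.004,0,0,0,0,0,0],[0.004,0,0,0,0,0,0],[0.003,0,0,0,0,0,0],[0,0,0,0,0,0,0]]}}

```text
time_s: 12.55
ee_pos: [0.631, 0.0367, 0.0644]
eef_rot: [3.141, -0.419, 1.644]
force: [-0.3, -0.7, -1.3]
grip_width: 0.0499
grip_force: 7.0
```

```bash
python3 - <<'E'
from h import *
from station import ctrl
np.set_printoptions(precision=4,suppress=True)
o=ctrl.get_obs();W=ctrl.camera_model("wrist");i=ctrl.camera("wrist");cv2.imwrite("pics/w5.png",i[:,:,::-1])
A=pose(o);print("bed",tobed(A[:3,3]),"F tool",A[:3,:3].T@o["force"],o["grip_width"])
E
```

```text
bed [ 0.0424 -0.0012  0.0013] F tool [-1.1368 -0.3528  0.8735] 0.04990520209686393
```

View pics/w5.png

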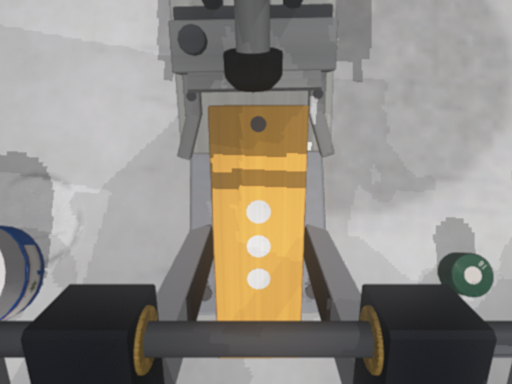

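The plate is between the rails (inner edges at about 201 and 313) and has not slipped in the grip. Continuing, slower and with less squeeze.

{"op": "jog_arm", "data": {"motion": [[0.004,0,0,0,0,0,0],[0.004,0,0,0,0,0,0],[0.004,0,0,0,0,0,0],[0.003,0,0,0,0,0,0],[0,0,0,0,0,0,0]], "squeeze": 4}}

```text
time_s: 13.1
ee_pos: [0.63, 0.0503, 0.0706]
eef_rot: [3.141, -0.419, 1.644]
force: [-0.0, -0.1, -2.2]
grip_width: 0.0496
grip_force: 4.0
```

{"op": "jog_arm", "data": {"motion": [[0.001,0,0,0,0,0,0],[0.001,0,0,0,0,0,0],[0.001,0,0,0,0,0,0],[0.001,0,0,0,0,0,0],[0.001,0,0,0,0,0,0]]}}

```text
time_s: 13.6
ee_pos: [0.6296, 0.0545, 0.0723]
eef_rot: [-3.141, -0.419, 1.643]
force: [-0.2, -0.5, -1.7]
grip_width: 0.0499
grip_force: 4.0
```

{"op": "jog_arm", "data": {"motion": [[0.001,0,0,0,0,0,0],[0.001,0,0,0,0,0,0],[0.001,0,0,0,0,0,0]]}}

```text
time_s: 13.9
ee_pos: [0.6294, 0.0573, 0.0735]
eef_rot: [-3.141, -0.419, 1.643]
force: [0.1, 0.8, -1.1]
grip_width: 0.0499
grip_force: 4.0
```

{"op": "jog_arm", "data": {"motion": [[0.001,0,0,0,0,0,0],[0.001,0,0,0,0,0,0],[0.001,0,0,0,0,0,0]]}}

```text
time_s: 14.2
ee_pos: [0.6292, 0.06, 0.0748]
eef_rot: [-3.141, -0.419, 1.643]
force: [-0.3, -0.5, -2.4]
grip_width: 0.0501
grip_force: 4.0
```

```bash
cat > dots.py <<'E'
from h import *
from station import ctrl
def dots(i):
    h=cv2.cvtColor(i,cv2.COLOR_RGB2HSV);k=cv2.inRange(h[195:300,230:290],(0,0,150),(180,60,255))
    n,l,s,c=cv2.connectedComponentsWithStats(k);return (c[1:][s[1:,4]>100]+[230,195]).round(1).tolist()
if __name__=="__main__":
    np.set_printoptions(precision=4,suppress=True)
    o=ctrl.get_obs();A=pose(o);print(o["time_s"],"w5",dots(cv2.imread("pics/w5.png")[:,:,::-1].copy()),"now",dots(ctrl.camera("wrist")),"bed",tobed(A[:3,3]),"Ft",A[:3,:3].T@o["force"])
E
python3 dots.py
```

```text
14.2 w5 [[258.2, 211.3], [258.2, 245.8], [258.2, 278.4]] now [[258.1, 211.3], [258.2, 245.8], [258.2, 278.4]] bed [ 0.0679 -0.0012  0.0012] Ft [-1.4152 -0.3188  2.0177]
```

{"op": "jog_arm", "data": {"motion": [[0.001,0,0,0,0,0,0],[0.001,0,0,0,0,0,0]]}}

```text
time_s: 14.45
ee_pos: [0.6291, 0.0618, 0.0755]
eef_rot: [-3.141, -0.419, 1.643]
force: [-0.3, 0.3, -2.7]
grip_width: 0.05
grip_force: 4.0
```

```bash
python3 dots.py
```

```text
14.45 w5 [[258.2, 211.3], [258.2, 245.8], [258.2, 278.4]] now [[258.0, 211.3], [258.2, 245.8], [258.2, 278.4]] bed [ 0.0699 -0.0011  0.0012] Ft [-0.8    -0.2955  2.6438]
```

{"op": "jog_arm", "data": {"motion": [[0.001,0,0,0,0,0,0],[0.001,0,0,0,0,0,0]]}}

```text
time_s: 14.7
ee_pos: [0.6289, 0.0636, 0.0764]
eef_rot: [-3.141, -0.419, 1.643]
force: [-0.7, -0.5, -1.9]
grip_width: 0.0499
grip_force: 4.0
```

```bash
python3 dots.py
```

```text
14.7 w5 [[258.2, 211.3], [258.2, 245.8], [258.2, 278.4]] now [[258.0, 211.3], [258.2, 245.8], [258.2, 278.4]] bed [ 0.0719 -0.0011  0.0012] Ft [-1.2119 -0.726   1.5005]
```

{"op": "jog_arm", "data": {"motion": [[0.001,0,0,0,0,0,0],[0.0005,0,0,0,0,0,0]]}}

```text
time_s: 14.95
ee_pos: [0.6288, 0.065, 0.077]
eef_rot: [-3.141, -0.419, 1.643]
force: [-1.9, -0.5, -2.5]
grip_width: 0.0501
grip_force: 4.0
```

```bash
python3 dots.py
```

```text
14.95 w5 [[258.2, 211.3], [258.2, 245.8], [258.2, 278.4]] now [[258.0, 211.5], [258.2, 245.8], [258.2, 278.4]] bed [ 0.0734 -0.0011  0.0013] Ft [-1.3994 -1.9643  2.1461]
```

{"op": "jog_arm", "data": {"motion": [[0.0005,0,0,0,0,0,0],[0.0005,0,0,0,0,0,0]]}}

```text
time_s: 15.2
ee_pos: [0.6288, 0.0658, 0.0774]
eef_rot: [-3.141, -0.419, 1.643]
force: [-1.9, -1.6, -1.3]
grip_width: 0.0498
grip_force: 4.0
```

```bash
python3 dots.py
```

```text
15.2 w5 [[258.2, 211.3], [258.2, 245.8], [258.2, 278.4]] now [[258.2, 212.6], [258.2, 245.8], [258.2, 278.4]] bed [ 0.0744 -0.0011  0.0012] Ft [-1.8614 -2.0042  0.5535]
```

{"op": "jog_arm", "data": {"motion": [[0.0005,0,0,0,0,0,0],[0.0005,0,0,0,0,0,0]]}}

```text
time_s: 15.45
ee_pos: [0.6288, 0.0665, 0.0777]
eef_rot: [3.141, -0.418, 1.643]
force: [1.6, -4.4, -3.8]
grip_width: 0.0502
grip_force: 4.0
```

```bash
python3 dots.py
```

```text
15.45 w5 [[258.2, 211.3], [258.2, 245.8], [258.2, 278.4]] now [[258.3, 213.8], [258.2, 246.1], [258.4, 278.6]] bed [ 0.0751 -0.0012  0.0013] Ft [-5.6727  1.3052  1.6779]
```

{"op": "jog_arm", "data": {"motion": [[0,0,0,0,0,0,0],[0.0003,0,0,0,0,0,0]]}}

```text
time_s: 15.7
ee_pos: [0.6289, 0.0666, 0.0778]
eef_rot: [3.141, -0.418, 1.643]
force: [1.6, -5.2, -2.9]
grip_width: 0.0498
grip_force: 4.0
```

```bash
python3 dots.py
```

```text
15.7 w5 [[258.2, 211.3], [258.2, 245.8], [258.2, 278.4]] now [[258.2, 214.2], [258.1, 246.4], [258.4, 278.7]] bed [ 0.0753 -0.0013  0.0013] Ft [-6.013   1.2065  0.5155]
```

{"op": "jog_arm", "data": {"motion": [[0.0004,0,0,0,0,0,0],[0,0,0,0,0,0,0]]}}

```text
time_s: 15.95
ee_pos: [0.6289, 0.0671, 0.0781]
eef_rot: [3.141, -0.418, 1.643]
force: [1.7, -4.9, -4.0]
grip_width: 0.0498
grip_force: 4.0
```

```bash
python3 dots.py
```

```text
15.95 w5 [[258.2, 211.3], [258.2, 245.8], [258.2, 278.4]] now [[258.4, 215.5], [258.2, 247.2], [258.4, 279.6]] bed [ 0.0758 -0.0013  0.0014] Ft [-6.1993  1.3855  1.6274]
```

The force levelled off at about 5 N while the dots moved back under 1 mm, so the fingers are slipping and the plate is home against the stop. Releasing and retreating.

{"op": "jog_arm", "data": {"motion": [[0,0,0,0,0,0,0.1],[0,0,0,0,0,0,0.2],[0,0,0,0,0,0,0.4],[0,0,0,0,0,0,0.5],[0,0,-0.01,0,0,0,0.5]]}}

```text
time_s: 16.5
ee_pos: [0.6284, 0.0637, 0.0865]
eef_rot: [-3.139, -0.419, 1.643]
force: [-0.2, 0.5, 0.9]
grip_width: 0.0701
grip_force: 0.0
```

```bash
python3 - <<'E'
from h import *
from station import ctrl
np.set_printoptions(precision=4,suppress=True)
o=ctrl.get_obs();A=pose(o);print(o["ee_pos"],o["force"],o["grip_width"])
i=ctrl.camera("wrist");cv2.imwrite("pics/w6.png",i[:,:,::-1])
B=A.copy();B[:3,3]-=A[:3,2]*.06
C=mk(down(1.643),[.627,.06,.285]);plan(B,C,5);plan(C,mk(down(1.643),[.626,.0905,.26]),2)
E
```

```text
[0.6284 0.0637 0.0865] [-0.2307  0.5111  0.8782] 0.07011566839387239
row x5 [0.0101, -0.0004, -0.0274, -0.0005, -0.0839, 0.0] mid [0.629 0.042 0.214]
row x2 [0.0152, 0.0006, 0.0125, 0.0, 0.0, 0.0] mid [0.626 0.075 0.272]
```

View pics/w6.png

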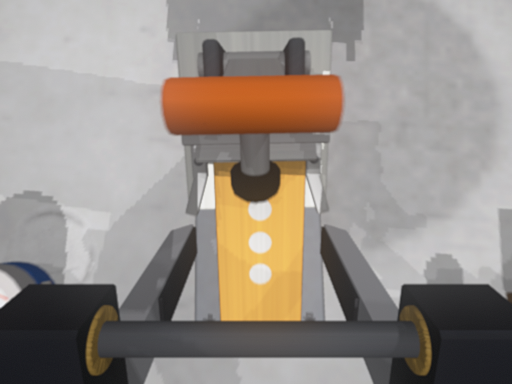

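The plate sits straight in the channel with its upper end under the roof, its dots in column 259, and the open clip above at rows 75–135.

{"op": "jog_arm", "data": {"motion": [[0,0,-0.03,0,0,0,0.5],[0,0,-0.03,0,0,0,0.5],[0.0101,-0.0004,-0.0274,0,-0.0838,0,0.5],[0.0101,-0.0004,-0.0274,0,-0.0838,0,0.5],[0.0101,-0.0004,-0.0274,0,-0.0838,0,0.5]]}}

```text
time_s: 17.05
ee_pos: [0.6296, 0.0397, 0.2316]
eef_rot: [3.14, -0.164, 1.641]
force: [-0.4, -0.2, -0.7]
grip_width: 0.0702
grip_force: 0.0
```

{"op": "jog_arm", "data": {"motion": [[0.0101,-0.0004,-0.0274,0,-0.0838,0,0.4],[0.0101,-0.0004,-0.0274,0,-0.0838,0,0.4],[0,0,0,0,0,0,0.4],[0,0,0,0,0,0,0.4]]}}

```text
time_s: 17.45
ee_pos: [0.6277, 0.054, 0.2867]
eef_rot: [3.141, -0.001, 1.644]
force: [-0.5, 0.4, -1.0]
grip_width: 0.0659
grip_force: 0.0
```

```bash
python3 - <<'E'
from h import *
from station import ctrl
np.set_printoptions(precision=4,suppress=True)
o=ctrl.get_obs();A=pose(o);W=ctrl.camera_model("wrist");i=ctrl.camera("wrist");print(o["ee_pos"],o["eef_rot"],o["force"],o["grip_width"])
for c in blobs(i,(3,170,70),(12,255,255),60)[:2]:
    r=cv2.minAreaRect(c);w=plane(W,cv2.boxPoints(r),.2125);print(r,w.mean(0),w);p=w.mean(0)
B=mk(down(1.643),[.626,.0905,.1945]);d=A[:3,:3].T@(B[:3,3]-A[:3,3]);print("to target tool",d)
# plate: brass below bar, on plane of plate top
h=cv2.cvtColor(i,cv2.COLOR_RGB2HSV);k=cv2.inRange(h,(12,120,70),(28,255,255))
c=max(cv2.findContours(k,cv2.RETR_EXTERNAL,cv2.CHAIN_APPROX_NONE)[0],key=cv2.contourArea).reshape(-1,2)
cc,dd=ray(W,c);n=RB[:,2];t=((bed([0,0,.008])-cc)@n)/(dd@n);P=np.array([tobed(q) for q in cc+dd*t[:,None]])
print("plate bed extent",P.min(0),P.max(0))
E
```

```text
[0.6277 0.054  0.2867] [ 3.1408 -0.0006  1.6439] [-0.4773  0.4339 -1.027 ] 0.06589189354829131
((258.5, 152.0), (14.0, 47.0), 90.0) [0.6255 0.0914 0.2125] [[0.6078 0.0954 0.2125]
 [0.6425 0.0979 0.2125]
 [0.6434 0.0875 0.2125]
 [0.6084 0.0849 0.2125]]
to target tool [0.0365 0.0009 0.0922]
plate bed extent [-0.1402 -0.3246  0.008 ] [ 0.0454 -0.1861  0.008 ]
```

{"op": "jog_arm", "data": {"motion": [[0.037,0.0008,0,0,0,0,0.4],[0,0,0.03,0,0,0,0.4],[0,0,0.035,0,0,0,0.4],[0,0,0.0275,0,0,0,0.4],[0,0,0,0,0,0,0.4]]}}

```text
time_s: 18.0
ee_pos: [0.624, 0.0894, 0.1887]
eef_rot: [-3.133, -0.0, 1.642]
force: [0.4, -0.4, -0.5]
grip_width: 0.066
grip_force: 0.0
```

{"op": "jog_arm", "data": {"motion": [[0,0,0,0,0,0,0],[0,0,0,0,0,0,-0.4],[0,0,0,0,0,0,-0.6],[0,0,0,0,0,0,-0.6],[0,0,0,0,0,0,-0.6]], "squeeze": 25}}

```text
time_s: 18.5
ee_pos: [0.6255, 0.0904, 0.1947]
eef_rot: [-3.141, 0.0, 1.643]
force: [-6.1, -1.1, 4.0]
grip_width: 0.0357
grip_force: 25.0
```

```bash
python3 - <<'E'
from h import *
from station import ctrl
np.set_printoptions(precision=4,suppress=True)
o=ctrl.get_obs();print(o["ee_pos"],o["force"])
T=ctrl.camera_model("top");i=ctrl.camera("top")
for c in blobs(i,(12,120,80),(28,255,255),100)[:4]:
    r=cv2.minAreaRect(c);P=c.reshape(-1,2)
    cc,dd=ray(T,P);n=RB[:,2];t=((bed([0,0,.008])-cc)@n)/(dd@n);Q=np.array([tobed(q) for q in cc+dd*t[:,None]]);print(r[0],"bed min/max",Q.min(0),Q.max(0))
r=np.hypot(.085,.010);a0=np.pi-np.arctan2(.010,.085)+np.radians(24)
th=np.linspace(1.3,.1,17);s=r*np.cos(a0-th);z=r*np.sin(a0-th)
for t,d in zip(th[1:],np.c_[np.diff(s),-np.diff(z)]):print(round(t,3),d.round(4))
E
```

```text
[0.6255 0.0904 0.1947] [-6.0524 -1.1446  3.958 ]
(259.9923400878906, 74.43846893310547) bed min/max [-0.116 -0.309  0.008] [ 0.0334 -0.1868  0.008 ]
(233.5, 180.0) bed min/max [-0.0021 -0.0245  0.008 ] [0.0796 0.0242 0.008 ]
(321.1656799316406, 265.8801574707031) bed min/max [-0.2335  0.1821  0.008 ] [-0.1041  0.2196  0.008 ]
1.225 [-0.0053  0.0037]
1.15 [-0.005   0.0041]
1.075 [-0.0047  0.0044]
1.0 [-0.0043  0.0048]
0.925 [-0.0039  0.0051]
0.85 [-0.0035  0.0053]
0.775 [-0.0031  0.0056]
0.7 [-0.0027  0.0058]
0.625 [-0.0023  0.006 ]
0.55 [-0.0018  0.0062]
0.475 [-0.0013  0.0063]
0.4 [-0.0009  0.0064]
0.325 [-0.0004  0.0064]
0.25 [0.0001 0.0064]
0.175 [0.0006 0.0064]
0.1 [0.001  0.0063]
```

Bar gripped, plate centred in the channel. Bringing the clip down under control.

{"op": "jog_arm", "data": {"motion": [[-0.0053,0,0.0037,0,0,0,-0.6],[-0.005,0,0.0041,0,0,0,-0.6],[-0.0047,0,0.0044,0,0,0,-0.6],[-0.0043,0,0.0048,0,0,0,-0.6],[-0.0039,0,0.0051,0,0,0,-0.6]]}}

```text
time_s: 19.05
ee_pos: [0.6276, 0.0672, 0.173]
eef_rot: [3.141, 0.0, 1.643]
force: [-3.5, 0.5, 6.6]
grip_width: 0.0356
grip_force: 25.0
```

{"op": "jog_arm", "data": {"motion": [[-0.0035,0,0.0053,0,0,0,-0.6],[-0.0031,0,0.0056,0,0,0,-0.6],[-0.0027,0,0.0058,0,0,0,-0.6],[-0.0023,0,0.006,0,0,0,-0.6],[-0.0018,0,0.0062,0,0,0,-0.6]]}}

```text
time_s: 19.55
ee_pos: [0.6288, 0.0535, 0.1429]
eef_rot: [3.141, 0.001, 1.643]
force: [1.5, -3.6, 1.7]
grip_width: 0.0356
grip_force: 25.0
```

{"op": "jog_arm", "data": {"motion": [[-0.0013,0,0.0063,0,0,0,-0.6],[-0.0009,0,0.0064,0,0,0,-0.6],[-0.0004,0,0.0064,0,0,0,-0.6],[0.0001,0,0.0064,0,0,0,-0.6],[0.0003,0,0.0032,0,0,0,-0.6]]}}

```text
time_s: 20.05
ee_pos: [0.6288, 0.052, 0.1129]
eef_rot: [3.141, -0.0, 1.643]
force: [5.9, -2.5, -2.6]
grip_width: 0.0354
grip_force: 25.0
```

{"op": "jog_arm", "data": {"motion": [[0.0003,0,0.0025,0,0,0,-0.6],[0.0003,0,0.002,0,0,0,-0.6],[0,0,0,0,0,0,-0.6]]}}

```text
time_s: 20.35
ee_pos: [0.6288, 0.0526, 0.1085]
eef_rot: [3.142, -0.0, 1.643]
force: [6.0, -2.5, -4.2]
grip_width: 0.0354
grip_force: 25.0
```

{"op": "jog_arm", "data": {"motion": [[0.0001,0,0.001,0,0,0,-0.6],[0.0001,0,0.001,0,0,0,-0.6],[0,0,0,0,0,0,-0.6]]}}

```text
time_s: 20.65
ee_pos: [0.6288, 0.053, 0.1066]
eef_rot: [3.141, -0.0, 1.643]
force: [6.1, -0.8, -3.1]
grip_width: 0.0352
grip_force: 25.0
```

{"op": "jog_arm", "data": {"motion": [[0.0001,0,0.001,0,0,0,-0.6],[0,0,0,0,0,0,-0.6]]}}

```text
time_s: 20.85
ee_pos: [0.6287, 0.0531, 0.1056]
eef_rot: [3.142, -0.0, 1.643]
force: [6.1, -0.2, -3.4]
grip_width: 0.0356
grip_force: 25.0
```

{"op": "jog_arm", "data": {"motion": [[0.0001,0,0.001,0,0,0,-0.6],[0,0,0,0,0,0,-0.6]]}}

```text
time_s: 21.05
ee_pos: [0.6287, 0.0533, 0.1046]
eef_rot: [3.142, -0.0, 1.643]
force: [6.5, -0.8, -3.8]
grip_width: 0.0357
grip_force: 25.0
```

{"op": "jog_arm", "data": {"motion": [[0.0001,0,0.001,0,0,0,-0.6],[0,0,0,0,0,0,-0.6]]}}

```text
time_s: 21.25
ee_pos: [0.6287, 0.0535, 0.1037]
eef_rot: [3.142, -0.0, 1.643]
force: [4.7, 0.0, -2.7]
grip_width: 0.0358
grip_force: 25.0
```

{"op": "jog_arm", "data": {"motion": [[0.0001,0,0.001,0,0,0,-0.6],[0,0,0,0,0,0,-0.6]]}}

```text
time_s: 21.45
ee_pos: [0.6287, 0.0535, 0.1035]
eef_rot: [3.141, -0.0, 1.643]
force: [4.5, 1.7, 1.3]
grip_width: 0.0358
grip_force: 25.0
```

The pad has met the plate, as the force turned positive. Letting go and retreating straight up.

{"op": "jog_arm", "data": {"motion": [[0,0,0,0,0,0,0.1],[0,0,0,0,0,0,0.3],[0,0,0,0,0,0,0.4],[0,0,0,0,0,0,0.4],[0,0,-0.03,0,0,0,0.4]]}}

```text
time_s: 21.95
ee_pos: [0.6267, 0.0529, 0.1301]
eef_rot: [-3.134, -0.0, 1.643]
force: [0.5, 0.0, 0.1]
grip_width: 0.0656
grip_force: 0.0
```

{"op": "jog_arm", "data": {"motion": [[0,0,-0.04,0,0,0,0.4],[0,0,-0.04,0,0,0,0.4],[0,0,-0.03,0,0,0,0.4],[0,0,0,0,0,0,0.4],[0,0,0,0,0,0,0.4]]}}

```text
time_s: 22.45
ee_pos: [0.6285, 0.053, 0.2434]
eef_rot: [3.142, 0.0, 1.643]
force: [1.0, -0.5, 0.2]
grip_width: 0.066
grip_force: 0.0
```

```bash
python3 - <<'E'
from h import *
from station import ctrl
np.set_printoptions(precision=4,suppress=True)
o=ctrl.get_obs();W=ctrl.camera_model("wrist");i=ctrl.camera("wrist");cv2.imwrite("pics/w7.png",i[:,:,::-1]);print(o["ee_pos"],o["force"])
for c in blobs(i,(3,170,70),(11,255,255),60)[:1]:
    r=cv2.minAreaRect(c);print(r,plane(W,[r[0]],.1235))
c=min(blobs(i,(12,120,70),(28,255,255),300),key=lambda c:abs(cv2.minAreaRect(c)[0][0]-240)).reshape(-1,2)
cc,dd=ray(W,c);n=RB[:,2];t=((bed([0,0,.008])-cc)@n)/(dd@n);Q=np.array([tobed(q) for q in cc+dd*t[:,None]]);print("bed min/max",Q.min(0),Q.max(0))
E
```

```text
[0.6285 0.053  0.2434] [ 1.0401 -0.503   0.2347]
((258.5, 181.5), (7.0, 37.0), 90.0) [[0.6288 0.0563 0.1235]]
bed min/max [ 0.0018 -0.0259  0.008 ] [0.1165 0.0227 0.008 ]
```

View pics/w7.png

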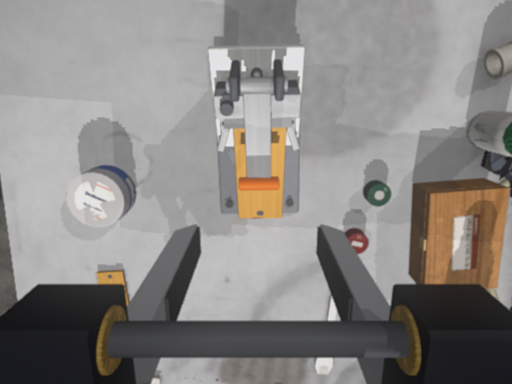

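The final wrist view shows the clip down on the plate (bar at (258,182)) with the plate straight in the channel. I'll repeat the top-view check and hand in if the plate hasn't moved.

```bash
python3 - <<'E'
from h import *
from station import ctrl
T=ctrl.camera_model("top");i=ctrl.camera("top");lo=9
for c in blobs(i,(12,120,80),(28,255,255),60):
    P=c.reshape(-1,2);cc,dd=ray(T,P);n=RB[:,2];t=((bed([0,0,.008])-cc)@n)/(dd@n);Q=np.array([tobed(q) for q in cc+dd*t[:,None]])
    if abs(Q[:,1]).max()<.03: print(Q.min(0),Q.max(0));lo=min(lo,Q[:,0].min())
if abs(lo+.0021)<.0012: print(ctrl.hand_in())
E
```

```text
[-0.00208823 -0.02447258  0.008     ] [0.02070231 0.022388   0.008     ]
the job is handed in; nothing more can be done
None
```

The plate is mounted: slid up gently until it met the end stop, with the clip brought down under control onto it and the gripper clear. The top view showed no plate movement before I handed the job in at about 22.5 s. I haven't seen the judge's result.

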